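# Rack the cutting board, then uncap the sanitiser

### The arm

A 7-joint arm with a two-finger parallel gripper is mounted at the origin on the work surface. World frame = base frame: x ahead of the robot, y to its left, z up, the work surface at z = 0. Lengths are in m, angles in rad, forces in N, time in s.
With the tool pointing down it reaches from about 0.4 to 0.925 m from the base axis. Payload 4.1 kg.
Tool frame: the origin (TCP) lies between the finger pads; the fingertips stand 11 mm ahead of it and the grasp point (between the pads) lies 8 mm behind it (manip.tips_ahead is the z of the fingertips in the tool frame, in m); z points along the fingers, y is the direction in which the jaws open and shut (so a half turn about z gives the same grasp; the last joint's range is limited). The gripper opens to 85 mm and grips with 20 to 120 N. Pads are 22 mm wide; open, the fingers measure 114 mm over their backs; the gripper's body (76 mm by 85 mm) begins 54 mm behind the grasp point. The pads swing forward as they close: fully open they stand 13 mm farther back than shut.
Start: joints at [-1.208, 0.398, 0.045, 1.537, -0.019, 1.207, -0.051], TCP at [0.29, 0.582, 0.216] pointing down, gripper open.
Joint ranges: [-2.82, 2.82], [-0.49, 2.23], [-1.37, 1.46], [0, 2.46], [-1.36, 4.5], [0.23, 2], [-2.94, 2.94]. Speed limits (rad/s): [2.57, 2.57, 3.14, 3.14, 3.14, 3.14, 3.14].

### API

Orientations are given as a unit quaternion [x, y, z, w].
In Python, from bench import manip, eyes gives the robot as it stands.
- The arm moves only by the shell command python3 -m creep 'ROWS' [OPENING] [FORCE]. ROWS is JSON, one flat list of numbers, 4 for each row, row after row: the shift along the tool's x, y, z in units of 40 mm (1.0 is 40 mm), then the turn about the tool's z in units of 6 degrees (1.0 is 6 degrees). A call has 1 to 20 rows; each row is the pose to reach, as a shift and turn from the pose measured when the call began, along the tool's axes at that moment; what a row does not reach only later rows make up. A row lasts 1/10 s, in which the tool goes at most 50 mm and 8.59 degrees, less where a joint would pass 70% of its speed; a pose out of reach is approached as far as the arm can. A call with a gripper value outside its range is refused whole. OPENING is the finger opening in mm, from 0 to 85.4, set as the call begins (- or left out, the last holds). The fingers move at their own pace and stop on an object; FORCE is the grip in N (left out, the last holds). Time passes only in rows, so rows that repeat a pose let the fingers close. It gives the time, the measured TCP pose, the force and the opening at its end, in the units of the state.
- manip.state(): the state, without advancing time (a new reading comes with each control period).
- eyes.get_image(name): name is "side" or "top" or "wrist"; returns a dict with "image" (384x512x3 uint8, red, green, blue), "z_map" (384x512 float32, m along the optical axis (not along the pixel's ray), 0 where there is no reading), "fx", "fy", "cx", "cy" (pixels), "T" (4x4, takes a point from camera to world coordinates); the wrist camera has in their place "T_tool_cam" (4x4, takes a point from camera to tool coordinates, whose origin is the TCP and whose axes are the flange's). Camera axes: x right, y up, looking along -z (the intrinsics and any distortion apply to the point x, -y, -z); pixel columns grow to the right and rows downward; lengths in m; the calibration is good to about 2 mm. A picture is of the moment at which its call begins: read the wrist's pose just before it.
- manip.hand_in(): hands the job in, once; it reports no verdict.
The state is a dict: "time_s": time; "joint_pos": joint angles; "qd": joint speeds; "joint_torque": joint torques, N m; "tcp_pos": TCP position; "orientation": TCP orientation; "ft_force": force on the tool from outside, world axes, zero at the start; "ft_torque": the same for the moment, N m; "width": finger opening in m.
Only numpy, scipy, OpenCV 4.12 (cv2) and the standard library are available. Lean on these libraries where they do the work, as an engineer would, in place of code of your own. Each camera call takes 0.05 s, during which the arm holds its last target. There are 200 camera calls.

### The job

Get ready to sanitise the washed cutting board: first lift the white board off its sloped rest and stand it upright on edge in one of the free slots of the wire drying rack, right down on the rack's floor, and let go of it. Then open the sanitiser jug: press its push-and-turn safety cap down, keep it pressed while you twist it anticlockwise (seen from above) until it is free, and lift it straight up. Finish still holding the cap upright in the gripper, clear above the jug's mouth by at least a few centimetres, and leave the bowl, the tub and the jar where they stand.

Things in the scene. Friction and masses are not known exactly. Their poses are not given: they have to be found in the camera images.
- board: Loose white plastic cutting board, 10 mm thick (its x), 150 mm wide (its y), 140 mm tall (its z), 150 to 250 g. Origin at the centre of its bottom edge. At the start it leans on the sloped rest, its top tilted 30 degrees from vertical towards the rest's -x side (the robot's side). Its top 55 mm are clear of the rest on both faces.
- board_top (a point): Centre of the board's top edge, 140 mm up the board from its origin; axes as the board's.
- rest: Fixed steel sloped rest, base 125 x 140 mm, highest point 95 mm. Origin at the centre of the base's underside, z up. A back plate 75 mm high along the slope supports the board's lower (-x) face; a lip 10 mm high stands before the board's foot, which is 28 mm above the table.
- rack: Fixed wire rack, base 160 (x) x 170 (y) x 12 mm, origin under its centre, z up. Six hoops of 8 mm wire (tops at 62 mm, 120 mm wide along y) at x = -57.5 to 57.5 mm, every 23 mm, form five slots 15 mm clear, running along y. The end slots (x = -46, 46) hold fixed wooden boards 140 mm wide, tops at 87 mm; the slots at x = -23, 0, 23 are free.
- rack_slot (a point): Floor of the rack's middle slot: its centre, on top of the base plate, 12 mm above the table; axes as the rack's.
- jug: White sanitiser jug, body 85 x 105 mm, held fast in a steel holder screwed to the table (base plate 130 x 150 mm); it neither turns nor moves. Origin at the centre of the underside, z up. Its shoulder ends 160 mm above the table and narrows there to a radius of 22 mm; the neck's rim is at 185 mm.
- jug_mouth (a point): Centre of the rim of the jug's neck, 185 mm above the table; axes as the jug's.
- cap: Grey ribbed round cap on the jug, 52 mm across, 40 mm tall, 40 g. Origin at the centre of its lower rim (168 mm above the table when on), z up. Pressed down over 3.5 mm (5 to 6 is safe, 6.5 the limit) against a spring (6 N, 13 N at the bottom) it turns anticlockwise; it lifts off after 45 to 75 degrees, stops at about 80. Unpressed it is caught, clockwise it is blocked.
- cap_top (a point): Centre of the cap's flat top, 40 mm above its origin; axes as the cap's. The cap is round: any grasp direction will do.
- plunger (a joint): How far the spring plunger in the jug's neck is pressed down, in m: about 0 with the cap on and at rest, 0.0065 fully down, -0.002 with the cap off.
- bowl: Bystander: steel bowl, 130 mm across, 55 mm tall; origin at the centre of its underside.
- tub: Bystander: clear plastic open tub 90 x 140 x 50 mm; origin at the centre of its underside.
- jar: Bystander: small glass jar with a steel lid, 64 mm across, 85 mm tall; origin at the centre of its underside.
Things that resemble listed ones, but are neither listed nor needed, are in the scene too. Leave any blue or green look-alike of the rack alone.

How it is judged:
By the outcome, as a careful person would: the job done as asked, in the order asked, and still so for the second after the job is handed in, while the arm keeps its last pose, push and grip.
It also fails if it takes over 62 s, if anything falls off the work surface, if the arm or the gripper's body presses on something with over 40 N, if the wrist force passes 120 N, or if a joint passes its speed limit or range.

## Working session

There is one attempt and no reset: what is moved stays moved. The work goes in short steps, Python scripts to look and compute and a shell command to move; the robot and the scene stay as the last step left them, time stands still between calls to the robot, and variables do not carry over. Pictures are saved under pics/ and viewed, about 8 in all and at most 12, crops included, and the job is handed in when it is done.

```bash
ls; mkdir -p pics; cat > h.py <<'E'
import numpy as np, cv2
from bench import manip, eyes
from scipy.spatial.transform import Rotation as R
def grab(n):
    s=manip.state(); d=eyes.get_image(n)
    if 'T' not in d:
        M=np.eye(4); M[:3,:3]=R.from_quat(s['orientation']).as_matrix(); M[:3,3]=s['tcp_pos']; d['T']=M@np.array(d['T_tool_cam'])
    d['T']=np.array(d['T']); return d
def cloud(d):
    h,w=d['z_map'].shape; v,u=np.mgrid[:h,:w]; z=d['z_map']
    p=np.stack([(u-d['cx'])/d['fx']*z,-(v-d['cy'])/d['fy']*z,-z,np.ones_like(z)],-1)@d['T'].T
    p=p[...,:3]; p[z<=0]=np.nan; return p
E
python3 - <<'E'
from h import *
ims=[]
for n in ['top','side']:
    d=grab(n); print(n,d.keys(),d['fx'],d['fy'],d['cx'],d['cy'],d['T'].round(3).tolist(), {k:v for k,v in d.items() if k not in('image','z_map','T')})
    np.savez(n+'.npz',img=d['image'],P=cloud(d)); cv2.imwrite(f'pics/{n}0.png',d['image'][...,::-1])
s=manip.state(); print(s); print(manip.tips_ahead)
E
```

```text
pics
top dict_keys(['image', 'z_map', 'fx', 'fy', 'cx', 'cy', 'T']) 427.08308618170304 427.08308618170304 250.7453165171341 189.6093462418907 [[0.008, 0.995, -0.103, 0.386], [-1.0, 0.01, 0.016, -0.127], [0.017, 0.103, 0.995, 1.273], [0.0, 0.0, 0.0, 1.0]] {'fx': 427.08308618170304, 'fy': 427.08308618170304, 'cx': 250.7453165171341, 'cy': 189.6093462418907}
side dict_keys(['image', 'z_map', 'fx', 'fy', 'cx', 'cy', 'T']) 375.79201874561784 375.79201874561784 256.1497116100189 189.71727068724286 [[0.968, 0.184, -0.169, 0.293], [-0.249, 0.66, -0.709, -1.044], [-0.019, 0.728, 0.685, 1.032], [0.0, 0.0, 0.0, 1.0]] {'fx': 375.79201874561784, 'fy': 375.79201874561784, 'cx': 256.1497116100189, 'cy': 189.71727068724286}
{'time_s': 0.1, 'joint_pos': array([-1.2080264 ,  0.39911573,  0.04499219,  1.53776845, -0.01867381,
        1.20690328, -0.05070449]), 'qd': array([-0.0008895 , -0.00167103, -0.00140984, -0.00314236,  0.00083974,
        0.00128302,  0.0003943 ]), 'joint_torque': array([ 3.52174939e-03, -4.76262796e+01,  1.37038440e+00, -2.54947543e+01,
        1.20178191e-02,  5.10355181e-03,  1.03186980e-05]), 'tcp_pos': array([0.28929037, 0.58139842, 0.21466156]), 'orientation': array([ 2.28762438e-01,  9.73481874e-01, -8.76193030e-04, -1.39176241e-04]), 'ft_force': array([-0.56351044, -0.57186798, -0.86168759]), 'ft_torque': array([ 0.01782523,  0.02620803, -0.03936275]), 'width': 0.08559288926649213}
0.011
```

View pics/top0.png

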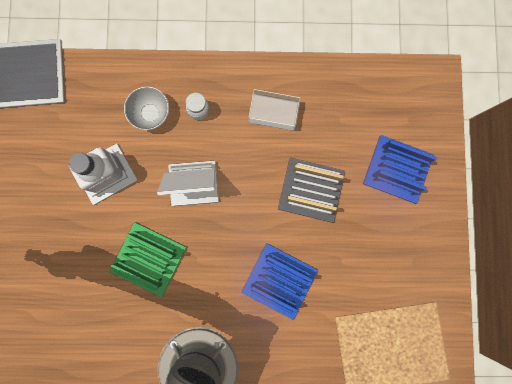

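View pics/side0.png

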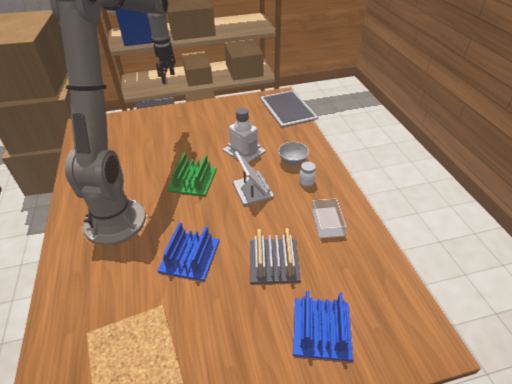

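The top view shows the target grey rack at (312,190) with wood in its end slots, the board leaning on its rest at (188,180), and the jug at (100,172) with its cap at (80,163). The blue and green racks are the decoys. The side view agrees: cap at (242,115), board at (252,172), rack at (275,255). Next I'll measure them.

```bash
cat > m.py <<'E'
from h import *
L=np.load('top.npz'); P=L['P']; I=L['img'].astype(int)
S=np.load('side.npz'); Q=S['P']
def win(P,c,r): return P[(np.abs(P[...,0]-c[0])<r)&(np.abs(P[...,1]-c[1])<r)]
print('rough board',P[180,188],'rack',P[190,312],'cap',P[163,80], 'table',P[300,350])
def rect(p):
    r=cv2.minAreaRect((p[:,:2]*1000).astype(np.float32)); return np.round(r[0],1),np.round(r[1],1),round(r[2],1)
for n,A in(('top',P),('side',Q)):
    c=win(A,P[163,80],.08); c=c[(c[:,2]>.2)&(c[:,2]<.216)]
    print(n,'cap',len(c),c.mean(0),np.median(c[:,2]),cv2.minEnclosingCircle((c[:,:2]*1000).astype(np.float32)))
    k=win(A,P[190,312],.14); b=k[(k[:,2]>.007)&(k[:,2]<.1)]; print(' rack all',rect(b))
    w=k[(k[:,2]>.081)&(k[:,2]<.1)]; print(' wood tops',len(w),rect(w),w.mean(0))
    # board
    b=win(A,P[180,188],.13); b=b[(b[:,2]>.1)&(b[:,2]<.2)]; 
    m=b.mean(0); 
    for _ in range(3):
        m=b.mean(0); U,s,V=np.linalg.svd(b-m,full_matrices=False); b=b[np.abs((b-m)@V[2])<.006]
    nn=V[2]*np.sign(V[2][2]); y=np.cross([0,0,1],nn); y/=np.linalg.norm(y); u=np.cross(nn,y)
    if u[2]<0:u=-u
    print(' board',len(b),'n',nn.round(3),'tilt',np.degrees(np.arccos(u[2])).round(1),'mean',m.round(4),'y',y.round(3),'ext y',np.percentile((b-m)@y,[0,2,98,100]).round(4),'ext u',np.percentile((b-m)@u,[0,2,98,100]).round(4), 'top z',b[:,2].max())
E
python3 m.py
```

```text
rough board [0.53243562 0.02817818 0.09804406] rack [ 0.5117025  -0.3208901   0.06340396] cap [0.55871126 0.28438455 0.20864521] table [ 0.19582093 -0.44002047  0.0021996 ]
top cap 348 [0.56029353 0.2875194  0.20747063] 0.20757598055173465 ((561.2171020507812, 288.3626403808594), 26.980226516723633)
 rack all (array([ 516. , -309.4]), array([231.5, 272.8]), 5.7)
 wood tops 366 (array([ 518.9, -327.1]), array([140. , 102.9]), 76.8) [ 0.5185403  -0.32614136  0.08640697]
 board 633 n [0.829 0.077 0.554] tilt 33.7 mean [0.5108 0.0294 0.1326] y [-0.092  0.996  0.   ] ext y [-0.0738 -0.0718  0.0717  0.0754] ext u [-0.0393 -0.0358  0.0244  0.0271] top z 0.15571787331806286
side cap 87 [0.5593318  0.28262958 0.20732706] 0.20742706017363655 ((561.2048950195312, 285.3217468261719), 29.251646041870117)
 rack all (array([ 514.8, -342.9]), array([216.2, 159.5]), 76.7)
 wood tops 228 (array([ 517.8, -329.7]), array([139.7, 102. ]), 77.4) [ 0.51862317 -0.33353592  0.08710065]
 board 167 n [0.821 0.064 0.568] tilt 34.6 mean [0.5088 0.0132 0.1352] y [-0.077  0.997  0.   ] ext y [-0.0635 -0.0615  0.0852  0.0891] ext u [-0.0415 -0.0398  0.0213  0.0226] top z 0.15442492270252184
```

```bash
cat > go.py <<'E'
# go.py x y z jawyaw_deg -> shift/turn units from the present pose
import sys
from h import *
t=list(map(float,sys.argv[1:5])); s=manip.state(); r=R.from_quat(s['orientation']); m=r.as_matrix()
d=m.T@(np.array(t[:3])-s['tcp_pos'])/.04
cur=np.degrees(np.arctan2(m[1,1],m[0,1])); turn=-((t[3]-cur+90)%180-90)/6
print('units',d.round(3),'turn',round(turn,3),'| jaw',cur.round(2),'toolz',m[:,2].round(4),'pos',s['tcp_pos'].round(4),'q',s['joint_pos'].round(2),'F',s['ft_force'].round(1),'w',s['width'].round(4),'t',s['time_s'])
E
python3 go.py .508 .03 .25 5
```

```text
Traceback (most recent call last):
  File "go.py", line 7, in <module>
    print('units',d.round(3),'turn',round(turn,3),'| jaw',cur.round(2),'toolz',m[:,2].round(4),'pos',s['tcp_pos'].round(4),'q',s['joint_pos'].round(2),'F',s['ft_force'].round(1),'w',s['width'].round(4),'t',s['time_s'])
                                                                                                                                                                                      ^^^^^^^^^^^^^^^^
AttributeError: 'float' object has no attribute 'round'
```

```bash
sed -i "s/s\['width'\].round(4)/round(s['width'],4)/" go.py; python3 go.py .508 .03 .25 5
python3 -m creep '[-0.3,-0.25,-0.5,0.2, -0.8,-0.7,-0.9,0.7, -1.4,-1.25,-0.9,1.2, -2.0,-1.8,-0.9,1.8, -2.7,-2.4,-0.9,2.4, -3.4,-3.0,-0.9,3.0, -4.1,-3.7,-0.9,3.6, -4.8,-4.3,-0.9,4.2, -5.5,-5.0,-0.9,4.9, -6.2,-5.6,-0.9,5.5, -6.9,-6.2,-0.9,6.1, -7.6,-6.8,-0.9,6.7, -8.3,-7.4,-0.9,7.3, -9.0,-8.1,-0.9,8.0, -9.7,-8.7,-0.9,8.6, -10.3,-9.2,-0.9,9.1, -10.8,-9.7,-0.9,9.6, -11.04,-9.9,-0.9,9.75, -11.04,-9.9,-0.9,9.75, -11.04,-9.9,-0.9,9.75]' 85
python3 go.py .508 .03 .25 5
python3 - <<'E'
from h import *
d=grab('wrist'); np.savez('wrist.npz',img=d['image'],P=cloud(d)); cv2.imwrite('pics/w1.png',d['image'][...,::-1])
A=cloud(d)
b=A[(A[...,2]>.1)&(A[...,2]<.18)&(abs(A[...,0]-.51)<.08)&(abs(A[...,1]-.03)<.12)]
print(len(b), b.min(0),b.max(0))
yax=np.array([-.087,.996]);xax=np.array([.996,.087])
X=(b[:,:2]-[.508,.03])@xax
for z in np.arange(.1,.16,.005):
    k=abs(b[:,2]-z)<.0025
    if k.sum()>5: print(z.round(3),k.sum(),np.percentile(X[k],[2,50,98]).round(4))
Y=(b[:,:2]-[.508,.03])@yax; print(np.percentile(Y,[0,1,99,100]))
E
```

```text
units [-11.035  -9.908  -0.864] turn 9.759 | jaw 63.55 toolz [-7.0e-04 -1.6e-03 -1.0e+00] pos [0.2893 0.5814 0.2147] q [-1.21  0.4   0.04  1.54 -0.02  1.21 -0.05] F [-0.6 -0.6 -0.9] w 0.0856 t 0.1
time_s: 2.1
tcp_pos: [0.5079, 0.0317, 0.2511]
orientation: [0.675, 0.738, -0.001, -0.0]
ft_force: [-0.7, 0.6, -0.0]
width: 0.0851
units [-0.044 -0.001  0.028] turn 0.028 | jaw 5.17 toolz [-1.6e-03 -8.0e-04 -1.0e+00] pos [0.5079 0.0317 0.2511] q [-0.64  0.13  0.54  1.83 -0.07  1.2   0.02] F [-0.7  0.6 -0. ] w 0.0851 t 2.1
5221 [ 0.48354185 -0.04686868  0.10005428] [0.53483048 0.10447107 0.15329259]
0.1 143 [0.0177 0.0193 0.0205]
0.105 318 [0.0153 0.0172 0.0191]
0.11 329 [0.0122 0.0142 0.0161]
0.115 322 [0.0096 0.0114 0.0132]
0.12 365 [0.0066 0.0087 0.0103]
0.125 369 [0.0036 0.0057 0.0078]
0.13 389 [0.0009 0.0028 0.0045]
0.135 427 [-0.0022 -0.0001  0.0019]
0.14 432 [-0.005  -0.0031 -0.001 ]
0.145 519 [-0.0179 -0.006  -0.004 ]
0.15 1590 [-0.0175 -0.0122 -0.007 ]
0.155 18 [-0.0126 -0.0113 -0.0093]
[-0.07623753 -0.07350221  0.07197846  0.07320998]
```

View pics/w1.png

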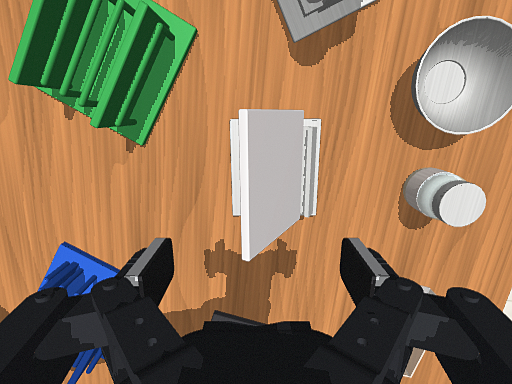

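The wrist view shows the board centred in the picture, from (240,110) to (305,260), with one jaw on each side of it. The wrist depth confirms a 30° slope, top at z 0.152 and foot near x +0.058 from the tool centre. I'll descend with the jaws straddling it.

```bash

python3 -m creep '[-0.05,0,0.4,0, -0.05,0,1.0,0, -0.05,0,1.6,0, -0.05,0,2.2,0, -0.05,0,2.7,0, -0.05,0,3.1,0, -0.05,0,3.3,0, -0.05,0,3.43,0, -0.05,0,3.43,0, -0.05,0,3.43,0]' 85
python3 -m creep '[0,0.0,0,0, 0,0,0,0, 0,0,0,0, 0,0,0,0, 0,0.1,-0.03,0, 0,0.2,-0.06,0, 0,0.3,-0.09,0, 0,0.4,-0.12,0, 0,0.5,-0.15,0, 0,0.6,-0.18,0, 0,0.7,-0.21,0, 0,0.8,-0.24,0, 0,0.9,-0.27,0, 0,1.0,-0.3,0, 0,1.1,-0.33,0, 0,1.2,-0.36,0, 0,1.25,-0.38,0, 0,1.25,-0.38,0]' 34 20
python3 go.py .564 .035 .127 5
python3 - <<'E'
from h import *
for n in ['side','wrist']:
    d=grab(n); A=cloud(d); im=d['image'][...,::-1]
    if n=='side': im=cv2.resize(im[100:260,150:363],None,fx=2.4,fy=2.4); cv2.imwrite('pics/s2.png',im)
    else:
        b=A[(A[...,2]>.105)&(A[...,2]<.2)&(abs(A[...,0]-.55)<.04)&(abs(A[...,1]-.03)<.12)]
        X=(b[:,:2]-[.508,.03])@[.996,.087]
        for z in np.arange(.11,.19,.005):
            k=abs(b[:,2]-z)<.0025
            if k.sum()>5: print(z.round(3),k.sum(),np.percentile(X[k],[2,50,98]).round(4))
E
```

```text
time_s: 3.15
tcp_pos: [0.5084, 0.0305, 0.1146]
orientation: [0.674, 0.739, -0.0, -0.0]
ft_force: [0.6, 0.8, -0.3]
width: 0.0852
time_s: 4.95
tcp_pos: [0.5586, 0.0351, 0.1299]
orientation: [0.674, 0.739, -0.0, 0.0]
ft_force: [0.1, 0.7, -0.6]
width: 0.0337
units [-0.016  0.135  0.072] turn 0.044 | jaw 5.26 toolz [ 0.e+00 -4.e-04 -1.e+00] pos [0.5586 0.0351 0.1299] q [-0.55  0.36  0.51  1.86 -0.21  0.97  0.14] F [ 0.1  0.7 -0.6] w 0.0337 t 4.95
0.11 182 [0.0491 0.0494 0.0505]
0.115 217 [0.0485 0.0487 0.0497]
0.12 238 [0.0479 0.0481 0.049 ]
0.125 245 [0.0469 0.0475 0.0483]
0.13 261 [0.0464 0.047  0.0477]
0.135 301 [0.0459 0.0465 0.0471]
0.14 308 [0.0451 0.0455 0.0465]
0.145 320 [0.0443 0.045  0.046 ]
0.15 418 [0.0297 0.0445 0.0685]
0.155 573 [0.0215 0.0438 0.0765]
0.16 670 [0.0202 0.0432 0.0781]
0.165 885 [0.0203 0.0423 0.0781]
0.17 5004 [0.0295 0.0375 0.0691]
0.175 422 [0.0193 0.0323 0.0789]
0.18 329 [0.0259 0.0323 0.0719]
0.185 749 [0.0258 0.066  0.0726]
```

View pics/s2.png

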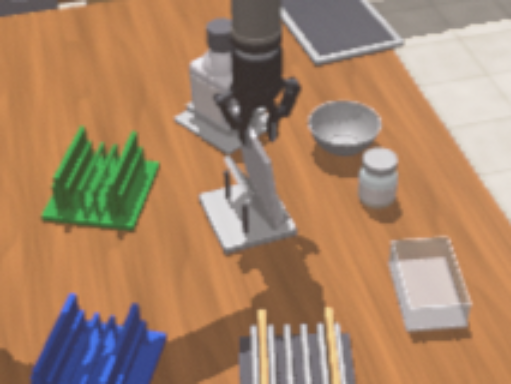

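The crop shows the board nearly upright between the jaws, at (262,180). The wrist depth gives about 7° of tilt left. I'll close on it while following, then lift.

```bash

python3 -m creep '[0,0.05,0,0, 0,0.08,0,0, 0,0.08,0,0, 0,0.08,0,0, 0,0.08,0,0, 0,0.08,0,0, 0,0.08,0,0, 0,0.08,0,0]' 0 60
python3 go.py .564 .035 .127 5
python3 -m creep '[0,0,-0.2,0, 0,0,-0.5,0, 0,0,-0.9,0, 0,0,-1.3,0, 0,0,-1.7,0, 0,0,-2.1,0, 0,0,-2.5,0, 0,0,-2.75,0, 0,0,-2.85,0, 0,0,-2.85,0, 0,0,-2.85,0]'
python3 - <<'E'
from h import *
s=manip.state(); print(s['tcp_pos'],s['ft_force'],s['width'])
for n in ['side','wrist']:
    d=grab(n); A=cloud(d); im=d['image'][...,::-1]
    if n=='side': im=cv2.resize(im[60:220,150:363],None,fx=2.4,fy=2.4); cv2.imwrite('pics/s3.png',im)
    else:
        t=s['tcp_pos']; yw=np.radians(5.2); x=np.array([np.cos(yw),np.sin(yw)]); y=np.array([-x[1],x[0]])
        g=A.reshape(-1,3); g=g[np.isfinite(g[:,0])]; X=(g[:,:2]-t[:2])@x; Y=(g[:,:2]-t[:2])@y; Z=g[:,2]-t[2]
        m=(abs(X)<.015)&(abs(Y)<.09)&(Z<.05)&(Z>-.13)
        for z in np.arange(-.12,.06,.01):
            k=m&(abs(Z-z)<.005)
            if k.sum()>5: print(z.round(3),k.sum(),'X',np.percentile(X[k],[2,50,98]).round(4),'Y',np.percentile(Y[k],[1,99]).round(4))
        cv2.imwrite('pics/w3.png',im)
E
```

```text
time_s: 5.85
tcp_pos: [0.5614, 0.0354, 0.1298]
orientation: [0.674, 0.739, -0.0, 0.0]
ft_force: [1.5, -0.3, -1.9]
width: 0.0089
units [-0.016  0.063  0.069] turn 0.044 | jaw 5.26 toolz [-1.e-04 -3.e-04 -1.e+00] pos [0.5614 0.0354 0.1298] q [-0.55  0.36  0.51  1.86 -0.21  0.98  0.14] F [ 1.5 -0.3 -1.9] w 0.0089 t 5.85
time_s: 6.95
tcp_pos: [0.5608, 0.0354, 0.2431]
orientation: [0.674, 0.739, -0.001, -0.0]
ft_force: [0.7, 0.1, -1.9]
width: 0.0089
[0.56083629 0.03543448 0.24307955] [ 0.73552894  0.06443899 -1.85261371] 0.008912484592486529
0.02 105 X [-0.0146  0.0051  0.0143] Y [0.0055 0.0107]
0.03 305 X [-0.0146  0.0054  0.0146] Y [0.0056 0.0108]
0.04 5321 X [-0.0091 -0.0011  0.0093] Y [-0.0324  0.0722]
0.05 181 X [-0.0128  0.0031  0.013 ] Y [0.003  0.0107]
```

View pics/s3.png

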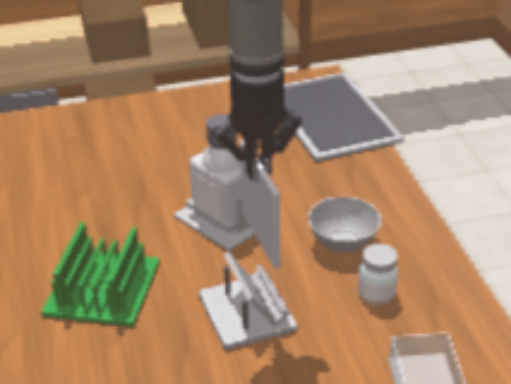

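The crop shows the board lifted clear and hanging vertical in the gripper, with the rest empty at (245,300). I'll carry it over the rack and measure the slot relative to the board with the wrist camera.

```bash
python3 go.py .5185 -.326 .243 -13
```

```text
units [-8.901e+00 -1.882e+00  5.000e-03] turn 3.044 | jaw 5.26 toolz [-1.9e-03 -7.0e-04 -1.0e+00] pos [0.5608 0.0354 0.2429] q [-0.59  0.25  0.54  1.72 -0.14  1.21  0.08] F [-1.  -0.  -1.4] w 0.0088 t 7.05
```

```bash

python3 -m creep '[-0.2,-0.04,0,0, -0.6,-0.13,0,0.2, -1.1,-0.23,0,0.4, -1.7,-0.36,0,0.6, -2.3,-0.5,0,0.8, -2.9,-0.6,0,1.0, -3.5,-0.75,0,1.2, -4.1,-0.87,0,1.4, -4.7,-1.0,0,1.6, -5.3,-1.1,0,1.8, -5.9,-1.25,0,2.0, -6.5,-1.4,0,2.2, -7.1,-1.5,0,2.4, -7.7,-1.63,0,2.6, -8.2,-1.73,0,2.8, -8.6,-1.8,0,3.0, -8.8,-1.86,0,3.04, -8.9,-1.88,0,3.04, -8.9,-1.88,0,3.04, -8.9,-1.88,0,3.04]'
cat > r.py <<'E'
from h import *
s=manip.state(); d=grab('wrist'); A=cloud(d); cv2.imwrite('pics/w4.png',d['image'][...,::-1])
t=s['tcp_pos']; m=R.from_quat(s['orientation']).as_matrix(); x=m[:,1]; y=m[:,0]
print('tcp',t.round(4),'jaw',np.degrees(np.arctan2(x[1],x[0])).round(2),'width',s['width'])
X=(A-t)@x; Y=(A-t)@y; Z=A[...,2]
def line(k,n):
    if k.sum()<20: print(n,'few',k.sum());return
    a=np.polyfit(Y[k],X[k],1); print(n,k.sum(),'X@Y0',a[1].round(4),'slope deg',np.degrees(np.arctan(a[0])).round(2),'X',np.percentile(X[k],[2,98]).round(4),'Y',np.percentile(Y[k],[2,98]).round(4),'z',np.median(Z[k]).round(4))
bt=(abs(X)<.012)&(Y>.025)&(Y<.09)&(abs(Z-t[2]-.041)<.008); line(bt,'board top')
p=np.polyfit(Y[bt],Z[bt],1); print(' roll slope deg',np.degrees(p[0]).round(2),'top z',p[1]-t[2])
w=(Z>.08)&(Z<.095)&(abs(X)<.09)&(abs(Y)<.12)
line(w&(X>0),'wood+'); line(w&(X<0),'wood-')
h=(Z>.056)&(Z<.068)&(abs(X)<.036)&(abs(Y)<.12)
print('hoop X hist',[(round(b,3),int(n)) for n,b in zip(*np.histogram(X[h],np.arange(-.04,.042,.002)))])
E
python3 r.py
```

```text
time_s: 9.05
tcp_pos: [0.519, -0.3249, 0.2431]
orientation: [0.782, 0.623, -0.001, -0.001]
ft_force: [0.3, 1.1, -0.5]
width: 0.0089
tcp [ 0.519  -0.3249  0.2431] jaw -12.89 width 0.008882067634193636
board top 2629 X@Y0 -0.001 slope deg 0.11 X [-0.0057  0.0038] Y [0.0262 0.0719] z 0.2838
 roll slope deg -0.19 top z 0.04082078123869845
wood+ 1118 X@Y0 0.0437 slope deg 0.17 X [0.0391 0.0489] Y [-0.0697  0.0629] z 0.0873
wood- 1115 X@Y0 -0.0472 slope deg 0.14 X [-0.0524 -0.0426] Y [-0.0692  0.0637] z 0.0874
hoop X hist [(np.float64(-0.04), 0), (np.float64(-0.038), 0), (np.float64(-0.036), 169), (np.float64(-0.034), 174), (np.float64(-0.032), 0), (np.float64(-0.03), 0), (np.float64(-0.028), 0), (np.float64(-0.026), 0), (np.float64(-0.024), 0), (np.float64(-0.022), 0), (np.float64(-0.02), 0), (np.float64(-0.018), 83), (np.float64(-0.016), 54), (np.float64(-0.014), 0), (np.float64(-0.012), 0), (np.float64(-0.01), 0), (np.float64(-0.008), 0), (np.float64(-0.006), 0), (np.float64(-0.004), 0), (np.float64(-0.002), 0), (np.float64(0.0), 0), (np.float64(0.002), 0), (np.float64(0.004), 0), (np.float64(0.006), 0), (np.float64(0.008), 0), (np.float64(0.01), 0), (np.float64(0.012), 60), (np.float64(0.014), 0), (np.float64(0.016), 0), (np.float64(0.018), 0), (np.float64(0.02), 0), (np.float64(0.022), 0), (np.float64(0.024), 0), (np.float64(0.026), 0), (np.float64(0.028), 120), (np.float64(0.03), 170), (np.float64(0.032), 172), (np.float64(0.034), 150), (np.float64(0.036), 0), (np.float64(0.038), 0)]
```

View pics/w4.png

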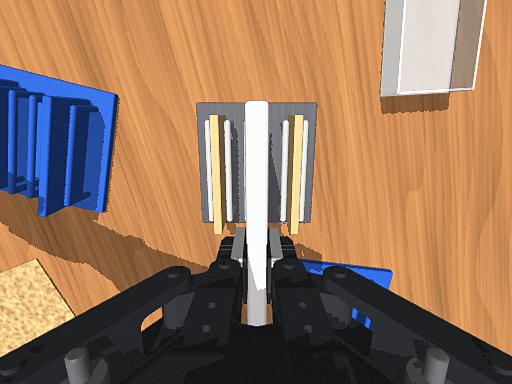

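The wrist view shows the board (white, column ~256) lined up between the two woods at (218,175) and (295,175). It is about 0.7 mm off the slot centre. I'll correct that and lower it.

```bash

python3 -m creep '[0,-0.02,0.3,0, 0,-0.02,0.7,0, 0,-0.02,1.1,0, 0,-0.02,1.5,0, 0,-0.02,1.75,0, 0,-0.02,1.85,0, 0,-0.02,1.85,0]'
python3 r.py | head -5
python3 -m creep '[0,0,0.1,0, 0,0,0.25,0, 0,0,0.4,0, 0,0,0.55,0, 0,0,0.7,0, 0,0,0.85,0, 0,0,1.0,0, 0,0,1.1,0, 0,0,1.2,0, 0,0,1.3,0, 0,0,1.36,0, 0,0,1.36,0]'
python3 go.py .5185 -.326 .1113 -13; python3 r.py
```

```text
time_s: 9.8
tcp_pos: [0.518, -0.3243, 0.1685]
orientation: [0.782, 0.623, -0.001, -0.001]
ft_force: [-0.9, 0.2, -1.6]
width: 0.0088
tcp [ 0.518  -0.3243  0.1685] jaw -12.86 width 0.008846923868086186
board top 2625 X@Y0 -0.001 slope deg 0.11 X [-0.0057  0.0038] Y [0.0261 0.0719] z 0.2092
 roll slope deg -0.3 top z 0.04091433495241123
wood+ 1834 X@Y0 0.0447 slope deg 0.1 X [0.0402 0.0499] Y [-0.0679  0.0632] z 0.0873
wood- 1832 X@Y0 -0.046 slope deg 0.26 X [-0.0512 -0.0415] Y [-0.0674  0.0634] z 0.0874
time_s: 11.05
tcp_pos: [0.5181, -0.3245, 0.1145]
orientation: [0.782, 0.623, -0.001, -0.001]
ft_force: [0.3, 0.3, -1.6]
width: 0.0086
units [-0.033  0.017  0.08 ] turn 0.022 | jaw -12.87 toolz [-2.e-03  2.e-04 -1.e+00] pos [ 0.5181 -0.3245  0.1145] q [-0.01  0.51  0.67  1.75 -0.36  1.01  0.58] F [ 0.3  0.3 -1.6] w 0.0086 t 11.05
tcp [ 0.5181 -0.3245  0.1145] jaw -12.87 width 0.008609899660537379
board top 2632 X@Y0 -0.0011 slope deg 0.12 X [-0.0057  0.0038] Y [0.0261 0.0718] z 0.1552
 roll slope deg -0.26 top z 0.040878442450564545
wood+ 2522 X@Y0 0.0441 slope deg 0.24 X [0.0399 0.0496]
[... 428 characters left out ...]
 20), (np.float64(-0.016), 244), (np.float64(-0.014), 264), (np.float64(-0.012), 280), (np.float64(-0.01), 6), (np.float64(-0.008), 0), (np.float64(-0.006), 0), (np.float64(-0.004), 0), (np.float64(-0.002), 0), (np.float64(0.0), 0), (np.float64(0.002), 0), (np.float64(0.004), 0), (np.float64(0.006), 37), (np.float64(0.008), 277), (np.float64(0.01), 269), (np.float64(0.012), 245), (np.float64(0.014), 66), (np.float64(0.016), 0), (np.float64(0.018), 0), (np.float64(0.02), 0), (np.float64(0.022), 0), (np.float64(0.024), 0), (np.float64(0.026), 0), (np.float64(0.028), 96), (np.float64(0.03), 369), (np.float64(0.032), 360), (np.float64(0.034), 337), (np.float64(0.036), 0), (np.float64(0.038), 0)]
```

```bash

python3 -m creep '[0,0,0.03,0, 0,0,0.05,0, 0,0,0.07,0, 0,0,0.09,0, 0,0,0.09,0]'
python3 -m creep '[0,0,0,0, 0,0,0,0, 0,0,0,0, 0,0,0,0]' 30
python3 r.py | head -3
python3 -m creep '[0,0,-0.2,0, 0,0,-0.6,0, 0,0,-1.2,0, 0,0,-1.9,0, 0,0,-2.6,0, 0,0,-3.2,0, 0,0,-3.6,0, 0,0,-3.8,0, 0,0,-3.8,0]'
python3 go.py .5607 .2875 .262 30
cat > c.py <<'E'
from h import *
d=grab('wrist');A=cloud(d); g=A[np.isfinite(A[...,0])]; c=g[(abs(g[:,0]-.52)<.03)&(abs(g[:,1]+.327)<.09)&(g[:,2]>.1)&(g[:,2]<.18)]
print(len(c),np.percentile(c,[1,50,99],axis=0).round(4))
cv2.imwrite('pics/w5.png',d['image'][...,::-1])
E
python3 c.py
```

```text
time_s: 11.6
tcp_pos: [0.5185, -0.3248, 0.1117]
orientation: [0.782, 0.623, -0.0, -0.0]
ft_force: [-0.5, 0.1, 1.9]
width: 0.0086
time_s: 12.0
tcp_pos: [0.5185, -0.3248, 0.1116]
orientation: [0.782, 0.623, -0.0, -0.0]
ft_force: [0.5, -0.6, -0.4]
width: 0.03
tcp [ 0.5185 -0.3248  0.1116] jaw -12.87 width 0.030030029248224694
board top 2631 X@Y0 -0.0006 slope deg 0.06 X [-0.0052  0.0042] Y [0.0262 0.0719] z 0.1524
 roll slope deg -0.25 top z 0.0409244014075022
time_s: 12.95
tcp_pos: [0.5192, -0.3254, 0.2656]
orientation: [0.782, 0.623, 0.0, 0.001]
ft_force: [-0.2, -0.3, -0.5]
width: 0.0298
units [15.169 -2.404  0.071] turn -7.146 | jaw -12.88 toolz [ 0.0019 -0.0014 -1.    ] pos [ 0.5192 -0.3254  0.2656] q [-0.06  0.37  0.74  1.58 -0.26  1.29  0.49] F [-0.2 -0.3 -0.5] w 0.0298 t 12.95
1465 [[ 0.4993 -0.397   0.1503]
 [ 0.5195 -0.3208  0.1525]
 [ 0.5368 -0.2554  0.154 ]]
```

```bash

python3 -m creep '[0.2,0,-0.2,0, 0.6,-0.1,-0.5,-0.2, 1.2,-0.2,-0.8,-0.5, 2.0,-0.3,-0.9,-0.9, 2.9,-0.45,-0.9,-1.3, 3.8,-0.6,-0.9,-1.8, 4.7,-0.75,-0.9,-2.2, 5.6,-0.9,-0.9,-2.6, 6.5,-1.0,-0.9,-3.0, 7.4,-1.15,-0.9,-3.5, 8.3,-1.3,-0.9,-3.9, 9.2,-1.45,-0.9,-4.3, 10.1,-1.6,-0.9,-4.8, 11.0,-1.75,-0.9,-5.2, 11.9,-1.9,-0.9,-5.6, 12.8,-2.0,-0.9,-6.0, 13.6,-2.15,-0.9,-6.4, 14.3,-2.3,-0.9,-6.8, 14.9,-2.38,-0.9,-7.1, 15.17,-2.4,-0.9,-7.15]' 85
python3 -m creep '[0,0,0,0, 0,0,0,0]'
cat > j.py <<'E'
from h import *
d=grab('wrist');A=cloud(d); g=A[np.isfinite(A[...,0])]; c=g[(np.hypot(g[:,0]-.561,g[:,1]-.2875)<.05)&(g[:,2]>.204)&(g[:,2]<.212)]
(x,y),r=cv2.minEnclosingCircle((c[:,:2]*1000).astype(np.float32)); print(len(c),'circle',x,y,r,'mean',c.mean(0),np.percentile(c,[1,99],axis=0).round(4))
cv2.imwrite('pics/w6.png',d['image'][...,::-1])
E
python3 j.py; python3 go.py .5607 .2875 .182 30
```

```text
time_s: 15.0
tcp_pos: [0.5592, 0.2916, 0.2993]
orientation: [0.498, 0.867, -0.0, -0.001]
ft_force: [-0.1, -0.3, -0.3]
width: 0.0849
time_s: 15.2
tcp_pos: [0.5591, 0.2907, 0.2989]
orientation: [0.498, 0.867, -0.001, -0.001]
ft_force: [-0.2, -0.2, 0.7]
width: 0.085
2423 circle 557.465087890625 287.9496154785156 26.342145919799805 mean [0.55694905 0.28896833 0.20869629] [[0.5329 0.2644 0.2049]
 [0.5813 0.3126 0.2103]]
units [-0.07   0.005  2.93 ] turn 0.029 | jaw 30.18 toolz [-0.0019 -0.0012 -1.    ] pos [0.5594 0.29   0.2992] q [-0.81  0.33  0.35  1.47 -0.11  1.36  0.08] F [ 0.2 -0.9 -0.1] w 0.085 t 15.25
```

View pics/w6.png

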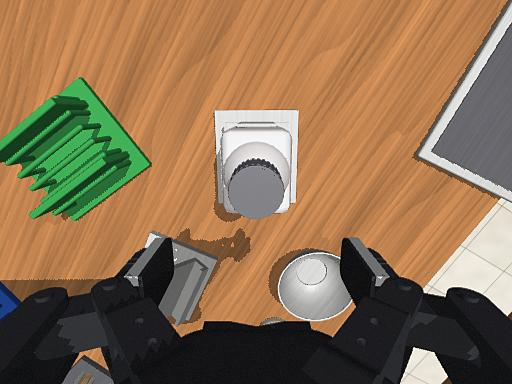

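The wrist view shows the cap top at (257,190), and only the bowl and rest nearby, both low. I'll descend over the cap and grip it.

```bash
python3 go.py .558 .2886 .182 30
python3 -m creep '[0,-0.03,0.3,0, 0,-0.03,0.7,0, 0,-0.03,1.2,0, 0,-0.03,1.7,0, 0,-0.03,2.2,0, 0,-0.03,2.6,0, 0,-0.03,2.8,0, 0,-0.03,2.9,0, 0,-0.03,2.92,0, 0,-0.03,2.92,0]' 85
python3 go.py .558 .2886 .182 30; python3 j.py
```

```text
units [-0.012 -0.04   2.93 ] turn 0.029 | jaw 30.18 toolz [-0.0019 -0.0012 -1.    ] pos [0.5594 0.29   0.2992] q [-0.81  0.33  0.35  1.47 -0.11  1.36  0.08] F [ 0.2 -0.9 -0.1] w 0.085 t 15.25
time_s: 16.25
tcp_pos: [0.5586, 0.2891, 0.1831]
orientation: [0.499, 0.867, -0.0, -0.0]
ft_force: [0.2, 0.2, 0.2]
width: 0.0848
units [-0.004 -0.019  0.027] turn 0.025 | jaw 30.15 toolz [-9.e-04 -6.e-04 -1.e+00] pos [0.5586 0.2891 0.1831] q [-0.79  0.4   0.33  1.63 -0.14  1.13  0.1 ] F [0.2 0.2 0.2] w 0.0848 t 16.25
7124 circle 556.47412109375 289.8314208984375 42.90874099731445 mean [0.55670168 0.28969991 0.20868791] [[0.533  0.2645 0.2049]
 [0.5812 0.313  0.2102]]
```

```bash

python3 -m creep '[0,0,0,0, 0,0,0,0, 0,0,0,0, 0,0,0,0, 0,0,0,0, 0,0,0,0]' 0 30
python3 go.py .558 .2886 .182 30
python3 -m creep '[0,0,0,0, 0,0,0,0, 0,0,0,0]' 0 70
python3 go.py .558 .2886 .182 30
```

```text
time_s: 16.9
tcp_pos: [0.5588, 0.2893, 0.1838]
orientation: [0.499, 0.867, -0.0, -0.0]
ft_force: [-1.7, -0.5, 4.8]
width: 0.0501
units [-0.006 -0.026  0.046] turn 0.026 | jaw 30.16 toolz [-3.e-04 -0.e+00 -1.e+00] pos [0.5588 0.2893 0.1838] q [-0.79  0.4   0.33  1.63 -0.14  1.13  0.1 ] F [-1.7 -0.5  4.8] w 0.0501 t 16.9
time_s: 17.2
tcp_pos: [0.5588, 0.2893, 0.1839]
orientation: [0.499, 0.867, -0.0, -0.0]
ft_force: [-1.4, -1.2, 3.3]
width: 0.0483
units [-0.006 -0.027  0.048] turn 0.027 | jaw 30.16 toolz [-3.e-04  0.e+00 -1.e+00] pos [0.5588 0.2893 0.1839] q [-0.79  0.4   0.33  1.63 -0.14  1.13  0.1 ] F [-1.4 -1.2  3.3] w 0.0483 t 17.2
```

```bash

python3 -m creep '[0,0,0.03,0, 0,0,0.06,0, 0,0,0.09,0, 0,0,0.12,0, 0,0,0.13,0, 0,0,0.13,0]'
python3 go.py .558 .2886 .1785 30
```

```text
time_s: 17.8
tcp_pos: [0.5589, 0.2894, 0.1809]
orientation: [0.499, 0.867, 0.0, -0.0]
ft_force: [-4.3, -2.4, 13.5]
width: 0.0481
units [-0.006 -0.028  0.061] turn 0.026 | jaw 30.16 toolz [-1.e-04  9.e-04 -1.e+00] pos [0.5589 0.2894 0.1809] q [-0.79  0.4   0.33  1.64 -0.14  1.12  0.1 ] F [-4.3 -2.4 13.5] w 0.0481 t 17.8
```

```bash
cat > k.py <<'E'
from h import *
for n in ('wrist','top','side'):
    d=grab(n);A=cloud(d); g=A[np.isfinite(A[...,0])]; c=g[(np.hypot(g[:,0]-.559,g[:,1]-.288)<.02)&(g[:,2]>.195)&(g[:,2]<.215)]
    print(n,len(c),np.median(c[:,2]) if len(c) else '')
    if n=='wrist': cv2.imwrite('pics/w7.png',d['image'][...,::-1])
print(manip.state()['ft_force'],manip.state()['ft_torque'],manip.state()['tcp_pos'])
E
python3 k.py
```

```text
wrist 4125 0.2051747677518165
top 93 0.20407531271645718
side 34 0.2048387917940035
[-3.79485575 -2.68497111 12.51965601] [-0.54139099  1.1159558   0.03584608] [0.55886083 0.28936029 0.1809799 ]
```

Three cameras put the cap about 3.3 mm down, and the arm sags about 0.2 mm/N. I'll press further, to a 5–6 mm target.

```bash

python3 -m creep '[0,-0.02,0.06,0, 0,-0.02,0.08,0, 0,-0.02,0.10,0, 0,-0.02,0.12,0, 0,-0.02,0.12,0, 0,-0.02,0.12,0]'
python3 k.py
```

```text
time_s: 18.55
tcp_pos: [0.5589, 0.2894, 0.1791]
orientation: [0.499, 0.867, 0.002, 0.0]
ft_force: [-4.5, -2.2, 15.4]
width: 0.0483
wrist 4113 0.203337677013794
top 89 0.20241409451748416
side 29 0.20234615025464486
[-4.91592296 -1.89359005 15.49003866] [-0.48503206  1.10590236 -0.03101405] [0.5588435  0.28940232 0.17910857]
```

```bash

python3 -m creep '[0,-0.02,0.08,-0.3, 0,-0.02,0.08,-0.9, 0,-0.02,0.08,-1.6, 0,-0.02,0.08,-2.3, 0,-0.02,0.08,-3.0, 0,-0.02,0.08,-3.7, 0,-0.02,0.08,-4.4, 0,-0.02,0.08,-5.1, 0,-0.02,0.08,-5.8, 0,-0.02,0.08,-6.5]'
python3 go.py .558 .2886 .179 107; python3 k.py
```

```text
time_s: 19.7
tcp_pos: [0.5586, 0.2891, 0.1781]
orientation: [0.18, 0.984, 0.002, 0.001]
ft_force: [-4.0, -1.5, 12.7]
width: 0.0482
units [ 0.009 -0.016 -0.023] turn -6.288 | jaw 69.27 toolz [ 0.0027  0.0038 -1.    ] pos [0.5586 0.2891 0.1781] q [-0.69  0.39  0.2   1.64 -0.09  1.11  0.74] F [-4.  -1.5 12.7] w 0.0482 t 19.7
wrist 4093 0.20224551012916125
top 19 0.20152883359141893
side 15 0.2010978265628217
[-4.68878582 -1.76530053 12.82762729] [-0.51902969  0.87338415  0.13007212] [0.55861828 0.28900002 0.17806963]
```

```bash

python3 -m creep '[0,0,0.05,0, 0,0,0.04,-0.3, 0,0,0.04,-0.9, 0,0,0.04,-1.6, 0,0,0.04,-2.3, 0,0,0.04,-3.0, 0,0,0.04,-3.7, 0,0,0.04,-4.4, 0,0,0.04,-5.1, 0,0,0.04,-5.7, 0,0,0.04,-6.1, 0,0,0.04,-6.3, 0,0,0.04,-6.3]'
python3 go.py .558 .2886 .179 107; python3 k.py
```

```text
time_s: 21.15
tcp_pos: [0.5588, 0.2888, 0.1785]
orientation: [-0.147, 0.989, 0.002, 0.002]
ft_force: [-5.3, -2.5, 11.9]
width: 0.0486
units [ 0.02   0.001 -0.013] turn -0.009 | jaw 106.94 toolz [ 0.0033  0.0042 -1.    ] pos [0.5588 0.2888 0.1785] q [-0.6   0.39  0.07  1.64 -0.03  1.11  1.35] F [-5.3 -2.5 11.9] w 0.0486 t 21.15
wrist 4078 0.2026166643769945
top 102 0.2014296254787039
side 23 0.20183760335609136
[-4.60196315 -1.11121017 12.35162644] [-0.61918558  0.88598777 -0.02938325] [0.55877754 0.28873141 0.17846007]
```

View pics/w7.png

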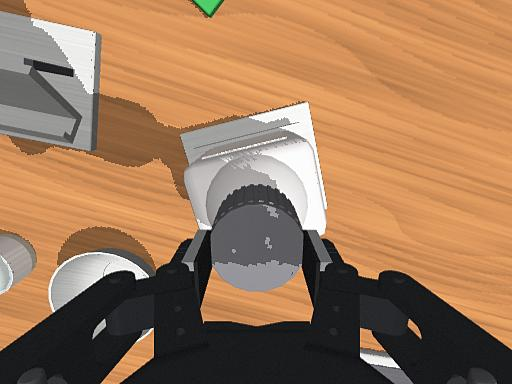

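The view shows the cap held squarely between the pads at (257,240). 77° has been turned while pressed, with almost no twist torque. I'll lift a little and watch for a pull.

```bash

python3 -m creep '[0,0,-0.03,0, 0,0,-0.08,0, 0,0,-0.13,0, 0,0,-0.2,0, 0,0,-0.25,0, 0,0,-0.25,0]'
python3 k.py
```

```text
time_s: 21.9
tcp_pos: [0.5584, 0.2884, 0.1875]
orientation: [-0.147, 0.989, 0.001, 0.001]
ft_force: [-0.0, -0.5, -1.6]
width: 0.0483
wrist 4100 0.21146646815849957
top 106 0.21015813808595007
side 25 0.2113739575580268
[ 0.84864623  0.01809011 -4.00467888] [-0.09831285 -0.10559807 -0.00572774] [0.55838172 0.28835347 0.18759571]
```

```bash

python3 -m creep '[0,0,-0.05,0, 0,0,-0.1,0, 0,0,-0.15,0, 0,0,-0.2,0, 0,0,-0.2,0]'
python3 k.py
```

```text
time_s: 22.55
tcp_pos: [0.559, 0.2888, 0.197]
orientation: [-0.147, 0.989, 0.002, 0.002]
ft_force: [-0.4, 0.9, -0.9]
width: 0.048
wrist 0 
top 1 0.21494522949686434
side 2 0.20104550065754084
[ 0.96718316 -0.7232013  -0.51395014] [-0.00562909 -0.08671223  0.02184953] [0.55869811 0.28870285 0.19636464]
```

The cap is free: the force is near zero and it rose with the tool. Now the full lift.

```bash

python3 -m creep '[0,0,-0.2,0, 0,0,-0.5,0, 0,0,-0.8,0, 0,0,-1.1,0, 0,0,-1.4,0, 0,0,-1.7,0, 0,0,-1.95,0, 0,0,-2.1,0, 0,0,-2.1,0, 0,0,-2.1,0]'
python3 - <<'E'
from h import *
s=manip.state(); print(s['tcp_pos'],s['orientation'],s['ft_force'],s['width'],s['qd'].round(3))
a=grab('side'); b=grab('top'); w=grab('wrist'); A=cloud(w)
c=A[(np.hypot(A[...,0]-.559,A[...,1]-.288)<.024)&(A[...,2]>.27)&(A[...,2]<.33)]; print('cap top z',np.median(c[:,2]),len(c))
T=cloud(b); k=T[(np.hypot(T[...,0]-.519,T[...,1]+.327)<.09)&(T[...,2]>.1)]; print('board top',np.percentile(k,[2,50,98],axis=0).round(4), cv2.minAreaRect((k[:,:2]*1000).astype(np.float32)))
cv2.imwrite('pics/f.png',np.hstack([cv2.resize(a['image'][80:300,150:400],(400,352)),cv2.resize(b['image'][60:280,40:290+70],(400,352))])[...,::-1])
E
```

```text
time_s: 23.7
tcp_pos: [0.5582, 0.2883, 0.28]
orientation: [-0.147, 0.989, 0.002, 0.002]
ft_force: [-0.4, 0.3, 0.4]
width: 0.048
[0.55820609 0.28825716 0.27996756] [-0.14722068  0.98910105  0.00162717  0.00159487] [-0.35917553  0.25570455  0.39766472] 0.0480409857992835 [-0.001  0.006 -0.     0.012 -0.001 -0.001  0.001]
cap top z 0.30350505500868663 5917
board top [[ 0.5007 -0.3948  0.102 ]
 [ 0.5189 -0.324   0.1491]
 [ 0.5369 -0.2537  0.155 ]] ((520.5161743164062, -325.081787109375), (149.37478637695312, 11.498345375061035), 77.19718170166016)
```

View pics/f.png

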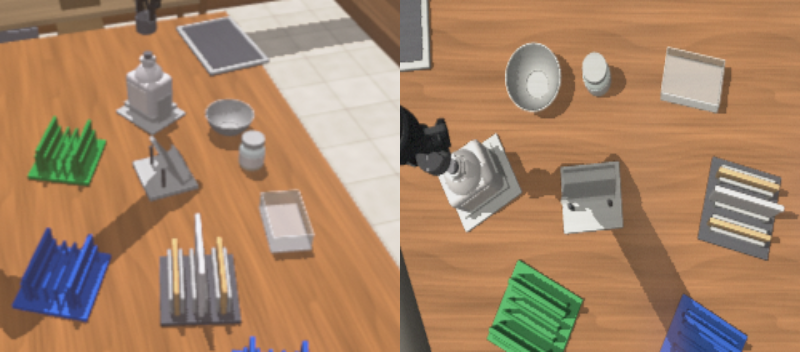

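The final view shows the board upright in the middle slot (side crop, ~(200,265)) and the jug's neck bare at (148,65). The cap is held above it and the bystanders are in place. The cap top is at z 0.3035, so its rim is at about 0.2635, 78 mm above the mouth.

```bash
python3 -c "
from bench import manip
print(manip.hand_in(), manip.state()['time_s'])"
```

```text
the job is handed in; nothing more can be done
the job is handed in; nothing more can be done
```

The job is handed in at about 24 s of robot time. The board is upright in the rack's middle slot and the gripper is holding the cap above the open jug.

- **Board:** I tipped it upright on its rest, lifted it and lowered it into the slot. The wrist force showed it touch the floor before I let go. Its top reads about 0.152 m, which matches a 140 mm board on the 12 mm floor.
- **Cap:** I pressed it, turned it 77° anticlockwise and lifted it straight up. Its rim is about 78 mm above the jug's mouth, and the wrist force is near zero.
- **Bystanders:** the bowl, tub and jar look unmoved in the last view. I only compared them by eye.

**Checks that disagreed or ran close:**
- **Cap position:** the top and wrist cameras differed by about 3 mm; I used the wrist reading with a 1 mm correction. The grip left a side force of about 5 N while pressing.
- **Press depth:** it reached about 6.1–6.3 mm during the first half of the turn, above the 5–6 mm safe band but under the 6.5 mm limit. I then eased off slightly, and it read about 6 mm for the rest of the turn.
- **Lift-off:** one reading of −4 N showed as the cap came off the neck, and it was gone by the next step.

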